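# Finish a crosswise slat crib and stand the flask on it to dry

### The arm

A 6-joint arm with a two-finger parallel gripper is mounted at the origin on a cart in front of the work surface, level with it; the furniture and walls round the work are solid. World frame = base frame: x ahead of the robot, y to its left, z up, the work surface at z = 0. Lengths are in mm, angles in degrees, forces in N, time in s.
With the tool pointing down it reaches from about 300 to 850 mm from the base axis. Payload 4.2 kg.
Tool frame: the origin (TCP) lies midway between the tips of the shut fingers; the grasp point (between the pads) lies 19 mm behind it (env.grasp_offset is the distance from the TCP to the grasp point, in mm); z points along the fingers, y is the line along which they close (so a half turn about z gives the same grasp; the last joint's range is limited). The gripper opens to 91 mm and grips with 3 to 60 N. Pads are 32 mm wide; open, the fingers measure 118 mm over their backs; the gripper's body (76 mm by 178 mm) begins 60 mm behind the grasp point.
Start: joints at [-77.693, 18.312, 89.639, -0, 72.044, -1.146], TCP at [133.775, -559.238, 213.976] pointing down, gripper open.
Joint ranges: [-177.97, 177.97], [-48.28, 115.42], [12.27, 149.76], [-77.06, 257.06], [2.81, 150.46], [-146.56, 146.56]. Speed limits (degrees/s): [147.25, 147.25, 180, 180, 180, 180].

### API

Orientations are given as [roll, pitch, yaw] about the fixed x, y, z axes, in that order (R = Rz(yaw) Ry(pitch) Rx(roll)).
In Python, from workcell import env, optics gives the robot as it stands. The module is installed in compiled form; this text tells all that it offers.
- The arm moves only by the tool send_rows, never from a script. Its argument "targets" is a list that holds one entry, the list of rows, each a list of 7 numbers: the turn, a rotation vector about the world's x, y, z scaled (see below), then the shift along the world's x, y, z scaled (see below), then the closure, from -1 (fully open) to 1 (shut). In form: [[[rx, ry, rz, x, y, z, gripper], ...]]. A call has 1 to 12 rows; each row shifts and turns the commanded pose from where the row before left it; what a row does not reach is not made up. The controller multiplies each number of a shift by 0.2 m and each number of a turn by pi/2 rad. A row lasts 1/10 s, in which the tool goes at most 50 mm and 8.59 degrees, less where a joint would pass 70% of its speed; a pose out of reach is approached as far as the arm can. A call with a number of a shift or a turn outside -1 to 1 is refused whole. A call with a gripper value outside its range is refused whole. The fingers move at their own pace and stop on an object; "grip_force" is the grip in N (left out, the last holds). Time passes only in rows, so rows that do not move let the fingers close. It gives the time, the measured TCP pose, the force, the opening and the grip force at its end, in the units of the state.
- env.state(): the state, without advancing time (a new reading comes with each control period).
- optics.grab_frame(name): name is "side" or "top" or "wrist"; returns (picture, depth): 400x640x3 uint8, red, green, blue; 400x640 float32, mm along the optical axis (not along the pixel's ray), 0 where there is no reading.
- optics.camera_info(name): a dict with "camera_matrix" (3x3 intrinsics, pixels), "k1" (the pictures are not rectified: a ray, as slopes to the right and down, at radius r is drawn at 1 + k1 r^2 times it, then the intrinsics apply), "R" (3x3) and "t" (3): a world point X has camera coordinates R X + t; the wrist camera has in their place "mount" (4x4, takes a point from camera to tool coordinates, whose origin is the TCP and whose axes are the flange's). Camera axes: x right, y down, z forward; pixel columns grow to the right and rows downward; lengths in mm; the calibration is good to about 2 mm. A picture is of the moment at which its call begins: read the wrist's pose just before it. camera_info takes no time and is no camera call.
- env.job_done(): hands the job in; it is judged then, once.
Trained networks look in the newest picture that a camera, given by its name, has taken for a name from the list of things; names that differ only in an ending like _2 or _b are one class to them, and where a whole thing is asked for, a point or a joint stands for the part that bears it (a point fixed in the world has none). Each returns a list of dicts, best first, with "conf" (0 to 1); they miss things now and then, are a little off and sometimes report something else, mostly with a low value. They report only what shows in the picture. A call takes as long as a camera call.
- optics.silhouettes(camera, name): "mask" (400x640 bool, what is visible of it) and "at" ([column, row] in pixels, amid what is visible of it).
- optics.place_of(camera, name): "at" ([column, row] in pixels: a listed point, or the origin of a listed thing).
The state is a dict: "time_s": time; "qpos": joint angles; "qvel": joint speeds; "effort": joint torques, N m; "ee_pos": TCP position; "ee_rot": TCP orientation; "force": force on the tool from outside, world axes, zero at the start; "torque": the same for the moment, N m; "gripper_width": finger opening in mm; "gripper_force": force on a finger pad.
Only numpy, scipy, OpenCV 4.12 (cv2) and the standard library are available. Lean on these libraries where they do the work, as an engineer would, in place of code of your own. Each camera call takes 0.05 s, during which the arm holds its last target. There are 200 camera calls.

### The job

A small drying stand of wooden slats is half built on the round cork mat. Fill the gap in its second layer with one of the three loose slats, parallel to the slat already there and level with its ends, as far from the middle as that one is on the other side; then lay the other two loose slats across them as a third layer, squarely above the two bottom slats with ends in line. Finally stand the conical flask upright on the middle of the top, so that air can reach its base, and leave the slats already laid and everything else on the table where they are.

Things in the scene. Friction and masses are not known exactly. Their poses are not given: they have to be found in the camera images.
- mat: round cork mat, 150 across, 5 thick, fixed to the table; origin at the centre of its underside on the table top. The crib stands at its middle: the bottom slats run along the mat's x at y = +27 and -27 mm, the second layer runs along the mat's y with its slats due at x = +27 and -27 mm, the third layer runs along the mat's x at y = +27 and -27 mm again (centre lines; 30 mm of air between the two slats of a layer). The mat may be turned any way round
- base_a: straight pale wooden slat, 120 long x 24 wide x 18 high, 0.035 kg, a small nail head near each end of its upper face; origin at the centre of its underside, x along its length, y across it, z up; loose, laid in the bottom layer at the mat's y = +27 mm, underside 5 mm above the table
- base_b: straight pale wooden slat, 120 long x 24 wide x 18 high, 0.035 kg, a small nail head near each end of its upper face; origin at the centre of its underside, x along its length, y across it, z up; loose, laid in the bottom layer at the mat's y = -27 mm, underside 5 mm above the table
- second_a: straight pale wooden slat, 120 long x 24 wide x 18 high, 0.035 kg, a small nail head near each end of its upper face; origin at the centre of its underside, x along its length, y across it, z up; loose, laid across the bottom two at the mat's x = +27 mm, underside 23 mm above the table; its x lies along the mat's y
- spare_1: straight pale wooden slat, 120 long x 24 wide x 18 high, 0.035 kg, a small nail head near each end of its upper face; origin at the centre of its underside, x along its length, y across it, z up; lies loose on the table, to be used; the three loose ones are alike and may be used in any order and either way round, nail heads up
- spare_2: same as spare_1
- spare_3: same as spare_1
- flask: small clear conical glass flask, 79 high, base 51 across, cone up to 57 mm, then an upright neck 22 to 28 across (widest at the mouth); 0.06 kg (varies a little), origin at the centre of its base, z up. It can be gripped across the neck from above with the fingertips about 58 mm above its base
- second_gap (a point): where the middle of the underside of the missing second-layer slat belongs: the mat's x = -27, y = 0 mm, 23 mm above the table; the slat runs along the mat's y
- top_a (a point): where the middle of the underside of one third-layer slat belongs: above base_a, 41 mm above the table; the slat runs along the mat's x
- top_b (a point): where the middle of the underside of the other third-layer slat belongs: above base_b, 41 mm above the table; the slat runs along the mat's x
- top_middle (a point): where the centre of the flask's base belongs: the middle of the finished crib's top, 59 mm above the table
- timer: bystander: bench timer, 71x72x18, lying on its back; origin under its centre
- screwdriver: bystander: small screwdriver, 168 long, lying; origin under its centre
- tape_roll: bystander: roll of tape, 60 across, 19 high, lying flat; origin under its centre
- wrench: bystander: open-ended wrench, 150 long, 5 thick, lying flat; origin under its centre
- calculator: bystander: pocket calculator, 126x92x13, lying flat; origin under its centre

How it is judged (in metres and radians):
On the way, in this order (a step that is already met when the one before it is completed fails the run):
1. a loose slat lies in the gap of the second layer (((horizontal distance between spare_1 and second_gap below 0.012 m and angle between the x axis of spare_1 and the y axis of mat, either way round below 0.15 rad and height (world z) of spare_1 between 0.019 and 0.028 m and angle between spare_1's own z axis and vertical below 0.1 rad and linear speed of spare_1 below 0.03 m/s) or (horizontal distance between spare_2 and second_gap below 0.012 m and angle between the x axis of spare_2 and the y axis of mat, either way round below 0.15 rad and height (world z) of spare_2 between 0.019 and 0.028 m and angle between spare_2's own z axis and vertical below 0.1 rad and linear speed of spare_2 below 0.03 m/s) or (horizontal distance between spare_3 and second_gap below 0.012 m and angle between the x axis of spare_3 and the y axis of mat, either way round below 0.15 rad and height (world z) of spare_3 between 0.019 and 0.028 m and angle between spare_3's own z axis and vertical below 0.1 rad and linear speed of spare_3 below 0.03 m/s))), for 0.2 s.
2. the other two lie across as the third layer (((horizontal distance between spare_1 and second_gap below 0.012 m and angle between the x axis of spare_1 and the y axis of mat, either way round below 0.15 rad and height (world z) of spare_1 between 0.019 and 0.028 m and angle between spare_1's own z axis and vertical below 0.1 rad and linear speed of spare_1 below 0.03 m/s) or (horizontal distance between spare_2 and second_gap below 0.012 m and angle between the x axis of spare_2 and the y axis of mat, either way round below 0.15 rad and height (world z) of spare_2 between 0.019 and 0.028 m and angle between spare_2's own z axis and vertical below 0.1 rad and linear speed of spare_2 below 0.03 m/s) or (horizontal distance between spare_3 and second_gap below 0.012 m and angle between the x axis of spare_3 and the y axis of mat, either way round below 0.15 rad and height (world z) of spare_3 between 0.019 and 0.028 m and angle between spare_3's own z axis and vertical below 0.1 rad and linear speed of spare_3 below 0.03 m/s)) and ((horizontal distance between spare_1 and top_a below 0.012 m and angle between the x axis of spare_1 and the x axis of mat, either way round below 0.15 rad and height (world z) of spare_1 between 0.037 and 0.046 m and angle between spare_1's own z axis and vertical below 0.1 rad and linear speed of spare_1 below 0.03 m/s) or (horizontal distance between spare_2 and top_a below 0.012 m and angle between the x axis of spare_2 and the x axis of mat, either way round below 0.15 rad and height (world z) of spare_2 between 0.037 and 0.046 m and angle between spare_2's own z axis and vertical below 0.1 rad and linear speed of spare_2 below 0.03 m/s) or (horizontal distance between spare_3 and top_a below 0.012 m and angle between the x axis of spare_3 and the x axis of mat, either way round below 0.15 rad and height (world z) of spare_3 between 0.037 and 0.046 m and angle between spare_3's own z axis and vertical below 0.1 rad and linear speed of spare_3 below 0.03 m/s)) and ((horizontal distance between spare_1 and top_b below 0.012 m and angle between the x axis of spare_1 and the x axis of mat, either way round below 0.15 rad and height (world z) of spare_1 between 0.037 and 0.046 m and angle between spare_1's own z axis and vertical below 0.1 rad and linear speed of spare_1 below 0.03 m/s) or (horizontal distance between spare_2 and top_b below 0.012 m and angle between the x axis of spare_2 and the x axis of mat, either way round below 0.15 rad and height (world z) of spare_2 between 0.037 and 0.046 m and angle between spare_2's own z axis and vertical below 0.1 rad and linear speed of spare_2 below 0.03 m/s) or (horizontal distance between spare_3 and top_b below 0.012 m and angle between the x axis of spare_3 and the x axis of mat, either way round below 0.15 rad and height (world z) of spare_3 between 0.037 and 0.046 m and angle between spare_3's own z axis and vertical below 0.1 rad and linear speed of spare_3 below 0.03 m/s))), for 0.2 s.
At the end, for the whole second after the job is handed in: A loose slat lies still in each open place (within 12 mm sideways, -4/+5 mm in height, 0.15 rad of its direction, tilt under 0.1 rad); the laid slats within 12 mm and 0.15 rad of their start; the flask still on the third layer, within 12 mm of the middle, tilt under 0.1 rad (all of step 2 and distance of each of base_a, base_b, second_a from where it was at the start of the episode below 0.012 m and angle between the x axis of each of base_a, base_b and the x axis of mat, either way round below 0.15 rad and angle between the x axis of second_a and the y axis of mat, either way round below 0.15 rad and horizontal distance between flask and top_middle below 0.012 m and height (world z) of flask between 0.054 and 0.065 m and angle between flask's own z axis and vertical below 0.1 rad and linear speed of flask below 0.02 m/s); the robot touches nothing.
It fails at once if a bystander (timer, screwdriver, tape roll, wrench, calculator) is moved more than 25 mm (distance of any of timer, screwdriver, tape_roll, wrench, calculator from where it was at the start of the episode above 0.025 m).
It fails at once if the flask is tipped more than 0.6 rad (angle between flask's own z axis and vertical above 0.6 rad).
It also fails if it takes over 72 s, if anything falls off the work surface, if the arm or the gripper's body presses on something with over 40 N, if the wrist force passes 120 N, or if a joint passes its speed limit or range.

## Working session

There is one attempt and no reset: what is moved stays moved. The work goes in short steps, Python scripts to look and compute and a tool call to move; the robot and the scene stay as the last step left them, time stands still between calls to the robot, and variables do not carry over. Pictures are saved under pics/ and viewed, at most 10 in all, crops included, and the job is handed in when it is done.

Besides the shell and the picture viewer there is one more tool, called after "Call:" as name(argument=value, ...) on one line, values as JSON. send_rows: Moves the arm, as the interface text tells. Its arguments: {"type":"object","properties":{"targets":{"type":"array"},"grip_force":{"type":"number"}},"required":["targets"]}

```bash
mkdir -p pics; cat > h.py <<'E'
import numpy as np, cv2
from workcell import env, optics
from scipy.spatial.transform import Rotation as Ro
def cloud(cam, depth, st=None):
    i=optics.camera_info(cam); K=np.array(i["camera_matrix"]); k1=i["k1"]
    h,w=depth.shape; u,v=np.meshgrid(np.arange(w),np.arange(h))
    p=cv2.undistortPoints(np.stack([u,v],-1).reshape(-1,1,2).astype(float),K,np.array([k1,0,0,0,0.])).reshape(h,w,2)
    P=np.dstack([p[...,0]*depth,p[...,1]*depth,depth])
    if cam=="wrist":
        M=np.array(i["mount"]); P=P@M[:3,:3].T+M[:3,3]
        R=Ro.from_euler('xyz',st["ee_rot"],degrees=True).as_matrix()
        return P@R.T+np.array(st["ee_pos"])
    return (P-np.array(i["t"]))@np.array(i["R"])
def rect(P):
    P=P[np.isfinite(P).all(1)]
    (c,s,a)=cv2.minAreaRect(P[:,:2].astype(np.float32))
    if s[0]<s[1]: s=s[::-1];a+=90
    return np.round(c,1),np.round(s,1),round((a+90)%180-90,1),np.round(np.percentile(P[:,2],[5,50,95]),1)
E
cat > a.py <<'E'
from h import *
print(env.state())
for cam in("top","side"):
    im,d=optics.grab_frame(cam); cv2.imwrite(f"pics/{cam}0.png",im[...,::-1])
    C=cloud(cam,d)
    np.save(cam+"C.npy",C)
    for n in ["mat","spare_1","flask"]+(["timer","screwdriver","tape_roll","wrench","calculator"] if cam=="top" else []):
        for o in optics.silhouettes(cam,n):
            m=cv2.erode(o["mask"].astype(np.uint8),np.ones((3,3)))>0
            m&=d>0
            if m.sum()>20: print(cam,n,round(o["conf"],2),np.round(o["at"]),m.sum(),*rect(C[m]))
E
python3 a.py
```

```text
{'time_s': 0.0, 'qpos': array([-7.76937560e+01,  1.83500701e+01,  8.97072034e+01, -2.30746508e-03,
        7.20428118e+01, -1.14380901e+00]), 'qvel': array([-0.05891577, -0.01557428,  0.06402209,  0.04239764,  0.10558911,
        0.0392483 ]), 'effort': array([-1.73273158e-03, -4.12467027e+01, -2.31980574e+01,  7.24461442e-02,
        4.57485463e-02, -1.30960702e-04]), 'ee_pos': array([ 133.64382966, -558.7295779 ,  213.13062187]), 'ee_rot': array([-1.79899891e+02,  1.95485175e-04,  1.34507665e+01]), 'force': array([-0.7101934 ,  0.54860424,  0.00530827]), 'torque': array([-0.00790556,  0.0003872 , -0.02505153]), 'gripper_force': 0.0, 'gripper_width': 91.1900210656735}
top mat 0.91 [304. 220.] 1063 [510.4  30.1] [144.6 138.9] 17.4 [2.  5.3 8.5]
top spare_1 0.74 [442. 253.] 408 [ 421.1 -313.1] [113.8  23.4] -26.6 [14.  18.1 21.4]
top spare_1 0.65 [204. 200.] 330 [577.4 289.8] [113.6  20.6] 26.5 [15.2 18.3 21.5]
top spare_1 0.57 [412. 199.] 339 [ 567.  -238.1] [112.8  20.1] 30.8 [15.2 18.3 21.5]
top flask 0.69 [199. 264.] 286 [413.7 302.4] [47.7 41.4] 81.5 [ 2.3 35.2 77.8]
top timer 0.
[... 205 characters left out ...]
2] -26.7 [15.6 19.5 22.7]
top wrench 0.57 [367. 146.] 118 [ 709.  -121.9] [132.   16.2] 88.6 [1.1 4.4 8.4]
top calculator 0.77 [316. 114.] 1004 [ 7.878e+02 -4.000e-01] [109.2  64.3] 65.0 [ 9.9 13.1 16.4]
side mat 0.73 [332. 219.] 173 [529.4  42.6] [129.1 108.9] -37.1 [4.8 6.6 8.3]
side spare_1 0.55 [400. 249.] 146 [581.6 291.3] [111.2  18.5] 25.1 [17.  19.5 21.4]
side spare_1 0.52 [281. 175.] 109 [ 425.7 -308.6] [114.1  20.5] -22.8 [ 7.8 16.6 21. ]
side spare_1 0.43 [266. 192.] 117 [ 573.2 -235.6] [109.8  20.1] 31.0 [ 8.4 18.7 21.6]
side spare_1 0.27 [333. 216.] 158 [545.3  34.5] [118.7  84.9] 74.9 [4.8 6.6 8.2]
side flask 0.87 [427. 221.] 234 [418.1 305.6] [36.4 34.2] -15.2 [12.5 37.1 75.4]
```

```bash
python3 - <<'E'
from h import *
im=cv2.imread("pics/top0.png")
cv2.imwrite("pics/tc.png",cv2.resize(im[90:310,150:490],None,fx=2.3,fy=2.3,interpolation=cv2.INTER_CUBIC))
C=np.load("topC.npy").reshape(-1,3)
n=np.hypot(C[:,0]-510,C[:,1]-30)<80
for lo,hi in((18,29),(35,50)):
    print(lo,*rect(C[n&(C[:,2]>lo)&(C[:,2]<hi)]))
E
```

```text
18 [511.1  30.6] [119.9  78.1] 72.5 [20.1 23.2 26.5]
35 [502.8   4.8] [120.1  24. ] -17.6 [37.6 41.3 44.5]
```

View pics/tc.png

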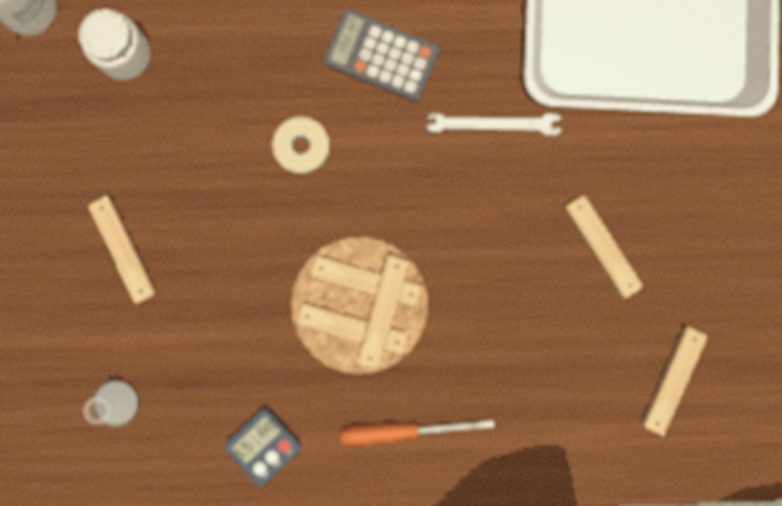

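The view shows loose slats at crop pixels (120,250), (605,245) and (675,380). The flask is at (115,400) and the mat at (360,305), with second_a at (382,312), so the gap is on its left. That gives a crib centre of about (511.1, 30.6) and a gap at (519.4, 56.4) with yaw -17.6. Moving above the nearest slat first.

Call:
send_rows(targets=[[[0,0,-0.0445,0.1437,0.123,-0.032,-1],[0,0,-0.0445,0.1437,0.123,-0.032,-1],[0,0,-0.0445,0.1437,0.123,-0.032,-1],[0,0,-0.0445,0.1437,0.123,-0.032,-1],[0,0,-0.0445,0.1437,0.123,-0.032,-1],[0,0,-0.0445,0.1437,0.123,-0.032,-1],[0,0,-0.0445,0.1437,0.123,-0.032,-1],[0,0,-0.0445,0.1437,0.123,-0.032,-1],[0,0,-0.0445,0.1437,0.123,-0.032,-1],[0,0,-0.0445,0.1437,0.123,-0.032,-1],[0,0,0,0,0,0,-1],[0,0,0,0,0,0,-1]]], grip_force=20)

```text
time_s: 1.85
ee_pos: [421.4, -312.8, 149.8]
ee_rot: [180.0, 0.0, -26.4]
force: [-0.2, 0.9, -0.6]
gripper_width: 91.3
gripper_force: 0.0
```

```bash
cat > w.py <<'E'
from h import *
import sys
# usage: w.py name|layer zlo zhi x y r
def look(zlo,zhi,cx,cy,r,save=None):
    s=env.state(); im,d=optics.grab_frame("wrist")
    if save: cv2.imwrite(save,im[...,::-1])
    C=cloud("wrist",d,s).reshape(-1,3)[(d>0).ravel()]
    m=(C[:,2]>zlo)&(C[:,2]<zhi)&(np.hypot(C[:,0]-cx,C[:,1]-cy)<r)
    print("tcp",np.round(s["ee_pos"],1),np.round(s["ee_rot"],1),"w",round(s["gripper_width"],1))
    if m.sum()>20: print(m.sum(),*rect(C[m]))
    return C,m
if __name__=="__main__":
    a=list(map(float,sys.argv[1:6])); look(*a,save=sys.argv[6] if len(sys.argv)>6 else None)
E
python3 w.py 10 25 421 -313 80 pics/w1.png
```

```text
tcp [ 421.4 -312.8  149.8] [180.    0.  -26.4] w 91.3
2216 [ 419.6 -314.3] [119.3  23.7] -25.8 [16.8 18.1 19.3]
```

View pics/w1.png

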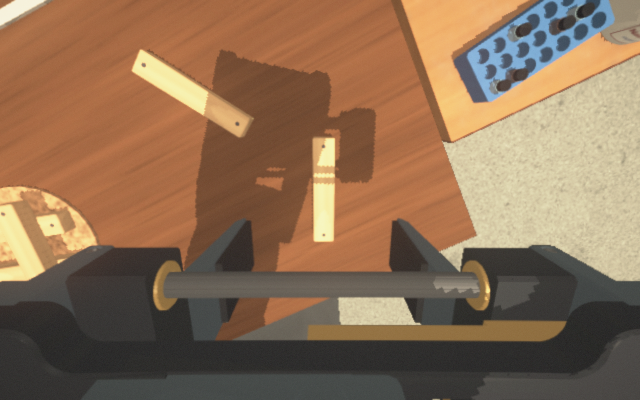

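The wrist view shows the slat whole at about (323,190), centred in the fingers. Descending to grip it.

Call:
send_rows(targets=[[[0,0,0.007,-0.008,-0.006,-0.146,-0.1],[0,0,0,0,0,-0.146,-0.1],[0,0,0,0,0,-0.146,-0.1],[0,0,0,0,0,-0.146,-0.1],[0,0,0,0,0,-0.146,-0.1],[0,0,0,0,0,0,-0.1],[0,0,0,0,0,0,1],[0,0,0,0,0,0,1],[0,0,0,0,0,0,1],[0,0,0,0,0,0,1],[0,0,0,0,0,0,1]]], grip_force=20)

```text
time_s: 3.0
ee_pos: [419.7, -314.8, 4.7]
ee_rot: [180.0, -0.1, -26.0]
force: [-1.5, -0.9, 3.2]
gripper_width: 23.9
gripper_force: 20.0
```

Call:
send_rows(targets=[[[0,0,0,0,0,0.25,1],[0,0,0,0,0,0.25,1],[0,0,0.0102,0.0554,0.2062,0,1],[0,0,0.0102,0.0554,0.2062,0,1],[0,0,0.0102,0.0554,0.2062,0,1],[0,0,0.0102,0.0554,0.2062,0,1],[0,0,0.0102,0.0554,0.2062,0,1],[0,0,0.0102,0.0554,0.2062,0,1],[0,0,0.0102,0.0554,0.2062,0,1],[0,0,0.0102,0.0554,0.2062,0,1],[0,0,0.0102,0.0554,0.2062,0,1],[0,0,0,0,0,0,1]]])

```text
time_s: 4.2
ee_pos: [520.6, 61.1, 104.1]
ee_rot: [-179.9, -0.1, -17.4]
force: [0.3, -1.0, 0.1]
gripper_width: 23.8
gripper_force: 20.0
```

```bash
python3 - <<'E'
from w import *
C,m=look(35,48,503,5,75,"pics/w2.png")
m=(C[:,2]>18)&(C[:,2]<28)&(np.hypot(C[:,0]-511,C[:,1]-31)<78); print("base",m.sum(),*rect(C[m]))
m=(C[:,2]>85)&(C[:,2]<130)&(np.hypot(C[:,0]-519,C[:,1]-56)<90); print("held",m.sum(),*rect(C[m]))
E
```

```text
tcp [520.6  61.1 104.1] [-1.799e+02 -1.000e-01 -1.740e+01] w 23.8
2993 [515.5   2.1] [95.5 24.5] -17.3 [39.3 41.1 42.2]
base 2215 [519.5  28.4] [119.3 101.6] 75.4 [21.3 23.1 24.4]
held 6287 [523.2  60.9] [114.1  44.2] -17.9 [115.6 117.7 120.9]
```

View pics/w2.png

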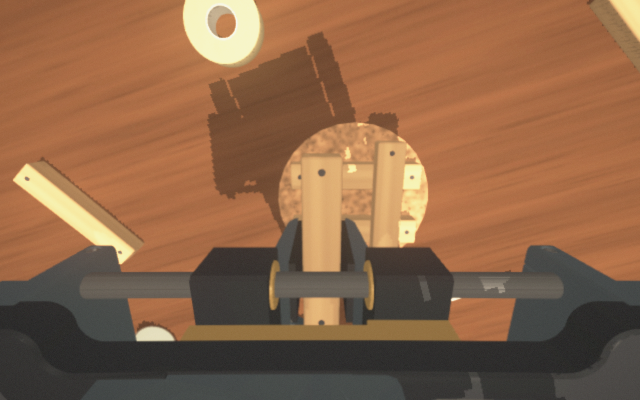

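The gap beside second_a (pixel 388,190) is clear and the held slat (322,200) is parallel to it. Lowering.

Call:
send_rows(targets=[[[0,0,0,0,0,0,1],[0,0,0,0,0,-0.1,1],[0,0,0,0,0,-0.1,1],[0,0,0,0,0,-0.1,1],[0,0,0,0,0,-0.04,1],[0,0,0,0,0,0,1],[0,0,0,0,0,0,1]]])

```text
time_s: 4.95
ee_pos: [519.7, 56.0, 36.6]
ee_rot: [-180.0, -0.0, -17.8]
force: [1.0, -0.4, -0.1]
gripper_width: 23.7
gripper_force: 20.0
```

Call:
send_rows(targets=[[[0,0,0,0,0.003,-0.02,1],[0,0,0,0,0,-0.022,1],[0,0,0,0,0,0,1],[0,0,0,0,0,0,0.08],[0,0,0,0,0,0,0.08],[0,0,0,0,0,0,0.08],[0,0,0,0,0,0.1,0.08],[0,0,0,0,0,0.2,0.08],[0,0,0,0,0,0.25,0],[0,0,0,0,0,0.1,0],[0,0,0,0,0,0,0]]])

```text
time_s: 6.05
ee_pos: [521.6, 57.6, 161.3]
ee_rot: [-179.8, -0.4, -17.7]
force: [0.1, -0.5, -0.1]
gripper_width: 45.5
gripper_force: 0.0
```

```bash
python3 w.py 33 50 519 56 75
```

```text
tcp [521.6  57.6 161.3] [-179.8   -0.4  -17.7] w 45.5
4141 [512.   31.4] [119.7  78.3] -17.8 [39.6 41.1 42.3]
```

The second layer measures 119.7 x 78.3 overall, so it's filled correctly. Next, the slat near (567,-238).

Call:
send_rows(targets=[[[0,0,0.0599,0.0266,-0.164,0,-0.1],[0,0,0.0599,0.0266,-0.164,0,-0.1],[0,0,0.0599,0.0266,-0.164,0,-0.1],[0,0,0.0599,0.0266,-0.164,0,-0.1],[0,0,0.0599,0.0266,-0.164,0,-0.1],[0,0,0.0599,0.0266,-0.164,0,-0.1],[0,0,0.0599,0.0266,-0.164,0,-0.1],[0,0,0.0599,0.0266,-0.164,0,-0.1],[0,0,0.0599,0.0266,-0.164,0,-0.1],[0,0,0,0,0,0,-0.1],[0,0,0,0,0,0,-0.1],[0,0,0,0,0,0,-0.1]]])

```text
time_s: 7.3
ee_pos: [566.4, -236.8, 156.3]
ee_rot: [-179.9, 0.1, 30.8]
force: [-0.2, -0.1, -0.5]
gripper_width: 49.9
gripper_force: 0.0
```

```bash
python3 w.py 10 25 567 -238 80
```

```text
tcp [ 566.4 -236.8  156.3] [-1.799e+02  1.000e-01  3.080e+01] w 49.9
2133 [ 570.1 -240. ] [118.7  23.9] 31.1 [16.8 18.  19.3]
```

Call:
send_rows(targets=[[[0,0,0.003,0.018,-0.015,-0.152,-0.1],[0,0,0,0,0,-0.152,-0.1],[0,0,0,0,0,-0.152,-0.1],[0,0,0,0,0,-0.152,-0.1],[0,0,0,0,0,-0.15,-0.1],[0,0,0,0,0,0,-0.1],[0,0,0,0,0,0,1],[0,0,0,0,0,0,1],[0,0,0,0,0,0,1],[0,0,0,0,0,0,1],[0,0,0,0,0,0,1]]], grip_force=20)

```text
time_s: 8.45
ee_pos: [571.4, -241.0, 7.4]
ee_rot: [179.9, -0.1, 31.1]
force: [-1.1, 1.5, 6.4]
gripper_width: 24.0
gripper_force: 20.0
```

Call:
send_rows(targets=[[[0,0,0,0,0,0.25,1],[0,0,0,0,0,0.25,1],[0,0,0.0509,-0.0186,0.1464,0,1],[0,0,0.0509,-0.0186,0.1464,0,1],[0,0,0.0509,-0.0186,0.1464,0,1],[0,0,0.0509,-0.0186,0.1464,0,1],[0,0,0.0509,-0.0186,0.1464,0,1],[0,0,0.0509,-0.0186,0.1464,0,1],[0,0,0.0509,-0.0186,0.1464,0,1],[0,0,0.0509,-0.0186,0.1464,0,1],[0,0,0.0509,-0.0186,0.1464,0,1],[0,0,0,0,0,0,1]]])

```text
time_s: 9.65
ee_pos: [536.5, 25.3, 106.0]
ee_rot: [-180.0, -0.0, 72.5]
force: [-0.0, -0.1, -0.2]
gripper_width: 23.9
gripper_force: 20.0
```

Call:
send_rows(targets=[[[0,0,0,0,0,0,1],[0,0,0,0,0,-0.08,1],[0,0,0,0,0,-0.08,1],[0,0,0,0,0,-0.08,1],[0,0,0,0,0,0,1],[0,0,0,0,0,0,1]]])

```text
time_s: 10.25
ee_pos: [537.5, 21.7, 58.1]
ee_rot: [180.0, 0.0, 72.2]
force: [-0.1, 0.1, 0.1]
gripper_width: 23.7
gripper_force: 20.0
```

Call:
send_rows(targets=[[[0,0,0,0,0.006,-0.022,1],[0,0,0,0,0,-0.026,1],[0,0,0,0,0,0,1],[0,0,0,0,0,0,0.08],[0,0,0,0,0,0,0.08],[0,0,0,0,0,0,0.08],[0,0,0,0,0,0.1,0.08],[0,0,0,0,0,0.2,0.08],[0,0,0,0,0,0.2,0],[0,0,0,0,0,0.1,0],[0,0,0,0,0,0,0]]])

```text
time_s: 11.35
ee_pos: [539.4, 23.9, 171.9]
ee_rot: [179.6, -0.1, 72.3]
force: [-0.4, 0.3, -0.4]
gripper_width: 45.5
gripper_force: 0.0
```

```bash
python3 w.py 52 68 537 23 75
```

```text
tcp [539.4  23.9 171.9] [ 1.796e+02 -1.000e-01  7.230e+01] w 45.5
2477 [537.5  23. ] [119.7  23.9] 72.8 [57.7 59.  60.2]
```

Placed within a millimetre. Now the third slat.

Call:
send_rows(targets=[[[0,0,-0.0568,0.023,0.1483,-0.009,-0.1],[0,0,-0.0568,0.023,0.1483,-0.009,-0.1],[0,0,-0.0568,0.023,0.1483,-0.009,-0.1],[0,0,-0.0568,0.023,0.1483,-0.009,-0.1],[0,0,-0.0568,0.023,0.1483,-0.009,-0.1],[0,0,-0.0568,0.023,0.1483,-0.009,-0.1],[0,0,-0.0568,0.023,0.1483,-0.009,-0.1],[0,0,-0.0568,0.023,0.1483,-0.009,-0.1],[0,0,-0.0568,0.023,0.1483,-0.009,-0.1],[0,0,0,0,0,0,-0.1],[0,0,0,0,0,0,-0.1],[0,0,0,0,0,0,-0.1]]])

```text
time_s: 12.6
ee_pos: [578.0, 289.7, 151.0]
ee_rot: [180.0, 0.1, 26.3]
force: [0.4, -1.5, -0.5]
gripper_width: 50.2
gripper_force: 0.0
```

```bash
python3 w.py 10 25 579 290 80
```

```text
tcp [578.  289.7 151. ] [1.80e+02 1.00e-01 2.63e+01] w 50.2
2223 [579.9 291.7] [118.8  24. ] 25.5 [16.8 18.1 19.2]
```

Call:
send_rows(targets=[[[0,0,-0.009,0.009,0.009,-0.146,-0.1],[0,0,0,0,0,-0.146,-0.1],[0,0,0,0,0,-0.146,-0.1],[0,0,0,0,0,-0.146,-0.1],[0,0,0,0,0,-0.146,-0.1],[0,0,0,0,0,0,-0.1],[0,0,0,0,0,0,1],[0,0,0,0,0,0,1],[0,0,0,0,0,0,1],[0,0,0,0,0,0,1],[0,0,0,0,0,0,1]]], grip_force=20)

```text
time_s: 13.75
ee_pos: [581.3, 292.8, 7.8]
ee_rot: [180.0, -0.1, 25.5]
force: [-1.1, -0.6, 5.8]
gripper_width: 23.7
gripper_force: 20.0
```

Call:
send_rows(targets=[[[0,0,0,0,0,0.25,1],[0,0,0,0,0,0.25,1],[0,0,0.0579,-0.0525,-0.1405,0,1],[0,0,0.0579,-0.0525,-0.1405,0,1],[0,0,0.0579,-0.0525,-0.1405,0,1],[0,0,0.0579,-0.0525,-0.1405,0,1],[0,0,0.0579,-0.0525,-0.1405,0,1],[0,0,0.0579,-0.0525,-0.1405,0,1],[0,0,0.0579,-0.0525,-0.1405,0,1],[0,0,0.0579,-0.0525,-0.1405,0,1],[0,0,0.0579,-0.0525,-0.1405,0,1],[0,0,0,0,0,0,1]]])

```text
time_s: 14.95
ee_pos: [484.1, 37.3, 106.2]
ee_rot: [-179.9, 0.1, 72.3]
force: [-0.2, 0.4, 0.4]
gripper_width: 23.7
gripper_force: 20.0
```

Call:
send_rows(targets=[[[0,0,0,0,0,0,1],[0,0,0,0,0,0,1],[0,0,0,0,0,-0.08,1],[0,0,0,0,0,-0.08,1],[0,0,0,0,0,-0.08,1],[0,0,0,0,0,0,1],[0,0,0,0,0,0,1]]])

```text
time_s: 15.65
ee_pos: [486.4, 40.4, 58.2]
ee_rot: [-180.0, -0.0, 72.4]
force: [0.5, 1.1, -0.2]
gripper_width: 23.6
gripper_force: 20.0
```

Same numbers as last time. Lower, release, retreat.

Call:
send_rows(targets=[[[0,0,0,-0.002,-0.005,-0.022,1],[0,0,0,0,0,-0.026,1],[0,0,0,0,0,0,1],[0,0,0,0,0,0,0.08],[0,0,0,0,0,0,0.08],[0,0,0,0,0,0,0.08],[0,0,0,0,0,0.1,0.08],[0,0,0,0,0,0.2,0.08],[0,0,0,0,0,0.2,0],[0,0,0,0,0,0.2,0],[0,0,0,0,0,0,0],[0,0,0,0,0,0,0]]])

```text
time_s: 16.85
ee_pos: [485.8, 38.7, 189.3]
ee_rot: [179.9, -0.0, 72.4]
force: [0.4, -0.6, -0.1]
gripper_width: 45.3
gripper_force: 0.0
```

```bash
python3 - <<'E'
from w import *
C,m=look(52,68,512,31,85)
im,d=optics.grab_frame("top");D=cloud("top",d)
for o in optics.silhouettes("top","flask")[:2]:
    P=D[o["mask"]&(d>0)]; print(o["conf"],o["at"]); 
    for lo,hi in((3,25),(25,60),(60,90)):
        q=P[(P[:,2]>lo)&(P[:,2]<hi)]; print(lo,len(q),np.round(q.mean(0),1) if len(q) else 0, np.round((q.min(0)+q.max(0))/2,1) if len(q) else 0)
for o in optics.place_of("top","flask")[:1]:
    i=optics.camera_info("top");R=np.array(i["R"]);t=np.array(i["t"])
    p=cv2.undistortPoints(np.array([[o["at"]]],float),np.array(i["camera_matrix"]),np.array([i["k1"],0,0,0,0.]))[0,0]
    r=R.T@np.append(p,1); c=-R.T@t; print("base",o["conf"],c-r*c[2]/r[2])
E
```

```text
tcp [485.8  38.7 189.3] [179.9  -0.   72.4] w 45.3
4127 [511.7  30. ] [122.1  77.7] 72.3 [57.5 59.  60.1]
0.85 [197.2, 266.3]
3 132 [414.2 295.1  14. ] [410.6 303.2  13.9]
25 145 [414.1 294.8  40.2] [410.2 301.6  42.2]
60 78 [410.6 304.4  74.7] [410.7 303.7  71.9]
base 0.67 [409.00362618 306.26137513   0.        ]
```

The third layer is square at 122 x 78. Next, the flask near (410.5,304).

Call:
send_rows(targets=[[[0,0,0,-0.0536,0.1893,-0.01,-1],[0,0,0,-0.0536,0.1893,-0.01,-1],[0,0,0,-0.0536,0.1893,-0.01,-1],[0,0,0,-0.0536,0.1893,-0.01,-1],[0,0,0,-0.0536,0.1893,-0.01,-1],[0,0,0,-0.0536,0.1893,-0.01,-1],[0,0,0,-0.0536,0.1893,-0.01,-1],[0,0,0,0,0,0,-1],[0,0,0,0,0,0,-1],[0,0,0,0,0,0,-1]]], grip_force=10)

```text
time_s: 18.05
ee_pos: [410.5, 302.7, 173.9]
ee_rot: [-180.0, 0.1, 72.4]
force: [-0.8, -0.2, -0.1]
gripper_width: 91.4
gripper_force: 0.0
```

```bash
python3 - <<'E'
from w import *
C,m=look(60,90,410,304,45,"pics/w3.png")
c=C[m];
if len(c): print(np.round((c.min(0)+c.max(0))/2,1),np.round(np.ptp(c,axis=0),1), np.round(np.median(c,0),1))
m=(C[:,2]>3)&(C[:,2]<30)&(np.hypot(C[:,0]-410,C[:,1]-304)<45);c=C[m]
print(m.sum(),np.round((c.min(0)+c.max(0))/2,1),np.round(np.ptp(c,axis=0),1))
E
```

```text
tcp [410.5 302.7 173.9] [-1.80e+02  1.00e-01  7.24e+01] w 91.4
410 [410.5 303.2] [26.  25.9] 73.1 [61.7 77.4 79.9]
[410.2 303.2  70.3] [26.8 26.5 20.5] [409.7 299.6  77.4]
517 [417.4 303.9  16.5] [64.6 49.8 26.9]
```

View pics/w3.png

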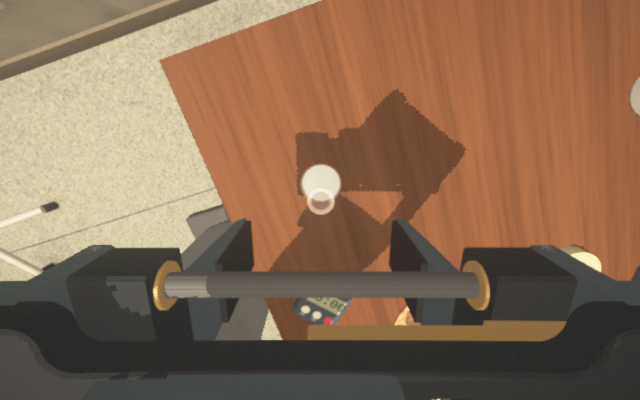

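The rim is at pixel (320,202) and measures (410.5, 303.2), 26 across. It's centred between the fingers, so I'm descending.

Call:
send_rows(targets=[[[0,0,0,0,0.003,-0.1425,-0.6],[0,0,0,0,0,-0.1425,-0.3],[0,0,0,0,0,-0.1425,-0.1],[0,0,0,0,0,-0.1425,0],[0,0,0,0,0,0,0],[0,0,0,0,0,0,0],[0,0,0,0,0,0,0.3],[0,0,0,0,0,0,0.6],[0,0,0,0,0,0,1],[0,0,0,0,0,0,1],[0,0,0,0,0,0,1]]], grip_force=10)

```text
time_s: 19.2
ee_pos: [411.0, 304.9, 61.7]
ee_rot: [179.9, -0.1, 72.4]
force: [-1.6, 0.4, 6.8]
gripper_width: 25.6
gripper_force: 10.0
```

Call:
send_rows(targets=[[[0,0,0,0,0,0.1,1],[0,0,0,0,0,0.2,1],[0,0,0,0,0,0.2,1],[0,0,0,0.0281,-0.0759,0,1],[0,0,0,0.0561,-0.1519,0,1],[0,0,0,0.0561,-0.1519,0,1],[0,0,0,0.0561,-0.1519,0,1],[0,0,0,0.0561,-0.1519,0,1],[0,0,0,0.0561,-0.1519,0,1],[0,0,0,0.0561,-0.1519,0,1],[0,0,0,0.0561,-0.1519,0,1],[0,0,0,0.0561,-0.1519,0,1]]])

```text
time_s: 20.4
ee_pos: [506.0, 44.8, 160.5]
ee_rot: [-180.0, 0.0, 72.4]
force: [0.9, 0.9, -0.5]
gripper_width: 25.3
gripper_force: 10.0
```

Call:
send_rows(targets=[[[0,0,0,0.0281,-0.0759,0,1],[0,0,0,0,0,0,1],[0,0,0,0,0,0,1],[0,0,0,0,0,-0.05,1],[0,0,0,0,0,-0.05,1],[0,0,0,0,0,0,1],[0,0,0,0,0,0,1]]])

```text
time_s: 21.1
ee_pos: [511.1, 31.4, 140.0]
ee_rot: [-179.9, 0.0, 72.4]
force: [1.0, -0.3, 0.1]
gripper_width: 25.3
gripper_force: 10.0
```

```bash
python3 - <<'E'
from h import *
print(env.state()["ee_pos"],env.state()["gripper_width"])
im,d=optics.grab_frame("side"); cv2.imwrite("pics/s2.png",cv2.resize(im[130:270,250:430],None,fx=4,fy=4,interpolation=cv2.INTER_CUBIC)[...,::-1])
C=cloud("side",d)
for o in optics.silhouettes("side","flask")[:2]:
    P=C[o["mask"]&(d>0)]; print(o["conf"],len(P),np.round(np.percentile(P,[2,50,98],axis=0),1).tolist())
E
```

```text
[511.0705124   31.39014648 139.98241654] 25.28359014316659
0.61 258 [[343.6, -95.2, 1.3], [521.0, 36.7, 105.3], [535.6, 52.1, 151.4]]
```

View pics/s2.png

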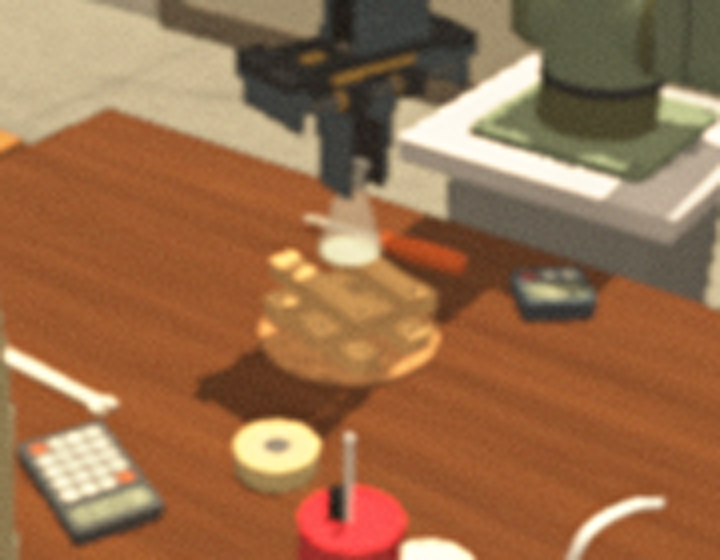

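The flask hangs upright at crop pixel (348,240), over the crib. Lowering gently.

Call:
send_rows(targets=[[[0,0,0,0.002,0,-0.04,1],[0,0,0,0,0,-0.03,1],[0,0,0,0,0,-0.015,1],[0,0,0,0,0,-0.01,1],[0,0,0,0,0,0,1],[0,0,0,0,0,0,1]]])

```text
time_s: 21.8
ee_pos: [512.1, 30.9, 121.6]
ee_rot: [180.0, -0.0, 72.4]
force: [-0.1, -0.0, 1.4]
gripper_width: 25.8
gripper_force: 10.0
```

Call:
send_rows(targets=[[[0,0,0,0,0,-0.004,1],[0,0,0,0,0,0,1],[0,0,0,0,0,0,0.3],[0,0,0,0,0,0,0.1],[0,0,0,0,0,0,-0.2],[0,0,0,0,0,0,-0.2],[0,0,0,0,0,0.1,-0.2],[0,0,0,0,0,0.2,-0.2],[0,0,0,0,0,0.2,-0.2],[0,0,0,0,0,0.1,-0.2],[0,0,0,0,0,0,-0.2],[0,0,0,0,0,0,-0.2]]])

```text
time_s: 23.0
ee_pos: [511.5, 30.9, 240.2]
ee_rot: [-180.0, 0.0, 72.4]
force: [0.8, 0.2, 0.6]
gripper_width: 54.7
gripper_force: 0.0
```

```bash
python3 - <<'E'
from w import *
C,m=look(125,145,512,31,40,"pics/w4.png")
m=(C[:,2]>54)&(C[:,2]<62)&(np.hypot(C[:,0]-511,C[:,1]-30)<80);print(*rect(C[m]))
E
```

```text
tcp [511.5  30.9 240.2] [-180.     0.    72.4] w 54.7
336 [511.3  29.5] [26.4 26.3] -1.0 [126.7 136.9 139. ]
[511.8  30.2] [120.2  77.6] 72.4 [57.7 59.  60.5]
```

View pics/w4.png

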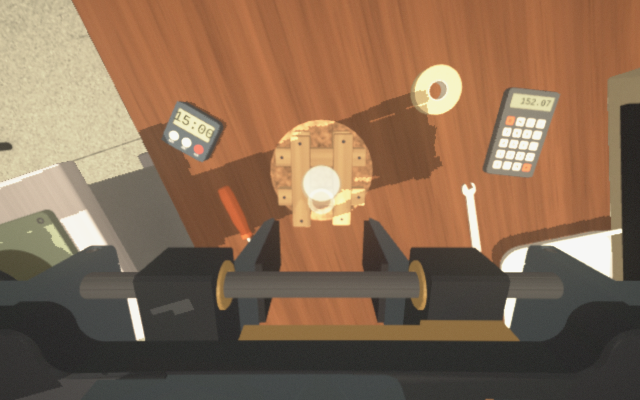

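The flask stands upright at pixel (321,190), in the middle of the finished third layer. Its mouth is at (511.3, 29.5) and about 138 high, and nothing touches it. Handing in.

```bash
python3 -c "
from workcell import env
print(env.job_done())"
```

```text
the job is handed in; nothing more can be done
None
```

The job is handed in after about 23 s of robot time, with no verdict shown: all three loose slats are in place, and the flask stands upright within about 1 mm of the middle of the top.

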